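# Comb steel rods into a grooved tray and shut the keeper

## Task

The three steel rods lie askew over the ridges of the grey grooved tray. Take the rake from its stand and comb them with it, from the guide posts at the far end towards the robot, until every rod lies along the bottom of a groove, without touching the rods with the fingers; hang the rake back in its stand, then slide the keeper fully home over the rod ends. Leave the pipette, the timer and the wash bottle where they are.

Things in the scene. Friction and masses are not known exactly. Their poses are not given: they have to be found in the camera images.
- tray: fixed grey plastic tray, origin on the bench under the middle of its grooves; x runs along the grooves away from the robot, y left. 7 V grooves, centres at y = 0, +-24, +-48, +-72 mm, floors 6 mm above the bench, from x = -90 to +90 mm; 6 ridges at y = +-12, +-36, +-60 mm, tops 15 mm above the bench. Far and side walls (y = +-90 mm) 29 mm high
- tray_start (a point): tray point x = 56 mm, y = 0, at ridge height (15 mm up), axes as the tray's: here the tines can go down between the rods, one over each ridge. 12 mm beyond it 3 mm steel guide posts stand on the ridges, to 29.5 mm up, and keep each rod's far end over its groove. Tines drawn along just above the ridges from here to x = -65 mm push the rods sideways off the ridges into their grooves
- keeper (a joint): keeper, an aluminium plate with a lip, sliding on the near end of the tray along the tray's +x; 0 = open (lip at the near ends of the rods, tray x = -90 mm), 0.040 m = fully home over the rod ends. About 1.5 N of friction, no spring, stays where left. The lip passes over rods that lie in the grooves and is blocked by those that do not
- keeper_tab (a point): centre of the keeper's upright black tab, 14 mm (tray x) by 50 mm (tray y) by 28 mm high, from 34 to 62 mm above the bench (this point 50 mm); axes as the tray's. Push or pinch it
- rake_grip (a point): centre of the black handle of the rake, 16 mm (rake x, pinch it across this) by 64 mm (rake y) by 46 mm high. Under it a crossbar, 14 mm by 168 mm (along y) by 12 mm, whose underside is 36 mm below this point; 6 round steel tines 4 mm thick hang from the bar at y = -60, -36, -12, 12, 36, 60 mm, with their tips 60 mm below this point. 0.16 kg. z up
- rake_bar (a point): centre of the underside of the rake's crossbar, 36 mm under rake_grip; at stand_seat when the rake hangs in its stand
- stand_seat (a point): middle between the two notches of the fixed grey rake stand, at notch floor height, 34 mm above the bench; y runs along the hung crossbar. Pillars at y = +-74 mm, 12 mm thick, 34 mm across x; notches 19 mm wide, cheeks flaring up to 51 mm above the bench. Tines hang between the pillars with 6 mm to spare at each end
- rod_1: loose polished steel rod, slides easily, 170 mm long, 9 mm thick, round ends; origin at its centre, x along the rod. The rod at the right. It starts across two ridges, near end swung about 50 mm to tray +y; in a groove its axis is 10.5 mm above the bench
- rod_2: like rod_1, the middle one
- rod_3: like rod_1, the one at the left
- pipette: bystander: pipette lying on the bench at the right, about 263 mm long
- timer: bystander: small white timer, 62 x 66 x 19 mm
- wash_bottle: bystander: white bottle, 42 mm across, 92 mm high
There are look-alikes about, which are no part of the job. Of the things that look like the part that bears rake_grip, the larger one is meant.

How it is judged (in metres and radians):
On the way, in this order (a step that is already met when the one before it is completed fails the run):
1. the rake is lifted out of its stand (z of rake_bar in the frame of stand_seat above 0.03 m), for 0.1 s.
2. all three rods lie along the bottom of grooves, combed by the rake (z of each of rod_1, rod_2, rod_3 in the frame of tray below 0.013 m and angle between the x axis of each of rod_1, rod_2, rod_3 and the x axis of tray, either way round below 0.06 rad and horizontal distance between each of rod_1, rod_2, rod_3 and tray below 0.09 m and horizontal distance between rake_bar and tray below 0.15 m), for 0.2 s.
3. the rake hangs in its stand again, with the keeper still open (horizontal distance between rake_bar and stand_seat below 0.01 m and z of rake_bar in the frame of stand_seat between -0.005 and 0.005 m and angle between the y axis of rake_bar and the y axis of stand_seat, either way round below 0.1 rad and angle between rake_bar's own z axis and vertical below 0.1 rad and value of joint keeper below 0.02 m), for 0.2 s.
At the end, for the whole second after the job is handed in: each rod lies in a groove: middle under 13 mm above the bench, within 0.06 rad of the groove; the rake hangs upright in both notches of its stand (crossbar within 10 mm of the seat, 5 mm in height, 0.1 rad); the keeper is home (over 35 of 40 mm); the rods are inside the tray (z of each of rod_1, rod_2, rod_3 in the frame of tray below 0.013 m and angle between the x axis of each of rod_1, rod_2, rod_3 and the x axis of tray, either way round below 0.06 rad and horizontal distance between each of rod_1, rod_2, rod_3 and tray below 0.09 m and horizontal distance between rake_bar and stand_seat below 0.01 m and z of rake_bar in the frame of stand_seat between -0.005 and 0.005 m and angle between the y axis of rake_bar and the y axis of stand_seat, either way round below 0.1 rad and angle between rake_bar's own z axis and vertical below 0.1 rad and value of joint keeper above 0.035 m and linear speed of rake below 0.02 m/s); the robot touches nothing.
It fails at once if the fingers touch a rod (contact force between the fingers and rod_1 above 0.5 N or contact force between the fingers and rod_2 above 0.5 N or contact force between the fingers and rod_3 above 0.5 N).
It fails at once if a bystander is moved by more than 25 mm (distance of any of pipette, timer, wash_bottle from where it was at the start of the episode above 0.025 m).
It also fails if it takes over 64 s, if anything falls off the work surface, if the arm or the gripper's body presses on something with over 40 N, if the wrist force passes 120 N, or if a joint passes its speed limit or range.

## Robot

A 6-joint arm with a two-finger parallel gripper is mounted at the origin on a cart in front of the work surface, level with it; the furniture and walls round the work are solid. World frame = base frame: x ahead of the robot, y to its left, z up, the work surface at z = 0. Lengths are in mm, angles in rad, forces in N, time in s.
With the tool pointing down it reaches from about 275 to 750 mm from the base axis. Payload 10.2 kg.
Tool frame: the origin (TCP) lies midway between the tips of the shut fingers; the grasp point (between the pads) lies 19 mm behind it; z points along the fingers, y is the direction in which the jaws open and shut (so a half turn about z gives the same grasp; the last joint's range is limited). The gripper opens to 85 mm and grips with 20 to 120 N. Pads are 22 mm wide; open, the fingers measure 114 mm over their backs; the gripper's body (76 mm by 85 mm) begins 54 mm behind the grasp point. The pads swing forward as they close: fully open they stand 13 mm farther back than shut.
Start: joints at [0.905, 0.313, 1.498, -0, 1.331, -0.223], TCP at [224.96, 474.367, 231.294] pointing down, gripper open.
Joint ranges: [-2.94, 2.94], [-0.97, 2.17], [0.19, 2.56], [-1.23, 4.37], [0.02, 3.11], [-2.88, 2.88]. Speed limits (rad/s): [2.39, 2.39, 3.01, 3.14, 3.14, 3.14].

## Interface

Orientations are given as a unit quaternion [w, x, y, z].
In Python, from rig import sense, optics, ctrl gives the robot as it stands.
- The arm moves only by the tool play_rows, never from a script. Its argument "plan" is a list of rows, each a list of 7 numbers: the shift along the world's x, y, z in mm, then the turn, a rotation vector about the world's x, y, z in rad, then the opening, from -1 (shut) to 1 (fully open), so that 0 is half open. A call has 1 to 5 rows; each row shifts and turns the pose as measured when the row begins; what a row does not reach is not made up. A row lasts 1/12 s, in which the tool goes at most 41.7 mm and 7.16 degrees, less where a joint would pass 70% of its speed; a pose out of reach is approached as far as the arm can. A call is refused whole if a number of a shift passes 41.7 or a number of a turn 0.125, either way. A call with a gripper value outside its range is refused whole. The fingers move at their own pace and stop on an object; "grip_force" is the grip in N (left out, the last holds). Time passes only in rows, so rows that do not move let the fingers close. It gives the time, the measured TCP pose, the force and the opening at its end, in the units of the state.
- sense(): the state, without advancing time (a new reading comes with each control period).
- optics.capture(name): name is "scene" or "top" or "wrist"; returns a dict with "img" (400x640x3 uint8, blue, green, red), "fx", "fy", "cx", "cy" (pixels), "dist" ([k1, k2, p1, p2, k3] as OpenCV has them; the pictures are not rectified), "world_to_cam" (4x4, takes a point from world to camera coordinates). Camera axes: x right, y up, looking along -z (the intrinsics and any distortion apply to the point x, -y, -z); pixel columns grow to the right and rows downward; lengths in mm; the calibration is good to about 2 mm. A picture is of the moment at which its call begins. There is no depth.
- ctrl.finish_job(): hands the job in, once; it reports no verdict.
The state is a dict: "time_s": time; "joints": joint angles; "dq": joint speeds; "tau": joint torques, N m; "eef_pos": TCP position; "ee_rot": TCP orientation; "force": force on the tool from outside, world axes, zero at the start; "wrist_torque": the same for the moment, N m; "grip_width": opening from 0.0 (shut) to 1.0 (fully open).
Only numpy, scipy, OpenCV 4.12 (cv2) and the standard library are available. Lean on these libraries where they do the work, as an engineer would, in place of code of your own. Each camera call takes 0.05 s, during which the arm holds its last target. There are 200 camera calls.

## Working session

There is one attempt and no reset: what is moved stays moved. The work goes in short steps, Python scripts to look and compute and a tool call to move; the robot and the scene stay as the last step left them, time stands still between calls to the robot, and variables do not carry over. Pictures are saved under pics/ and viewed, about 8 in all and at most 12, crops included, and the job is handed in when it is done.

Besides the shell and the picture viewer there is one more tool, called after "Request:" in YAML: its name, and indented under it one key for each argument. play_rows: Moves the arm, as the interface text tells. Its arguments: {"type":"object","properties":{"plan":{"type":"array"},"grip_force":{"type":"number"}},"required":["plan"]}

```bash
ls; mkdir -p pics; cat > h.py <<'E'
import sys; sys.path.insert(0,'.')
import numpy as np, cv2
from rig import sense, optics, ctrl
def K(c): return np.array([[c['fx'],0,c['cx']],[0,c['fy'],c['cy']],[0,0,1.]])
def ray(c,px):
    u=cv2.undistortPoints(np.array(px,float).reshape(-1,1,2),K(c),np.array(c['dist'],float)).reshape(-1,2)
    d=np.c_[u[:,0],-u[:,1],-np.ones(len(u))]
    M=np.array(c['world_to_cam']);R=M[:3,:3];o=-R.T@M[:3,3]
    return o,d@R
def plane(c,px,z):
    o,d=ray(c,px); return o+d*((z-o[2])/d[:,2])[:,None]
def proj(c,P):
    M=np.array(c['world_to_cam']);p=np.atleast_2d(P)@M[:3,:3].T+M[:3,3]
    p=p*[1,-1,-1]
    return cv2.projectPoints(p,np.zeros(3),np.zeros(3),K(c),np.array(c['dist'],float))[0].reshape(-1,2)
def tri(c1,p1,c2,p2):
    o1,d1=ray(c1,p1);o2,d2=ray(c2,p2);d1=d1[0];d2=d2[0]
    s=np.linalg.lstsq(np.c_[d1,-d2],o2-o1,rcond=None)[0]
    a=o1+s[0]*d1;b=o2+s[1]*d2
    return (a+b)/2,np.linalg.norm(a-b)
E
python3 - <<'E'
from h import *
import pickle
C={n:optics.capture(n) for n in('scene','top')}
pickle.dump(C,open('c0.pkl','wb'))
for n in C: cv2.imwrite(f'pics/{n}0.png',C[n]['img']); print(n,np.linalg.inv(C[n]['world_to_cam'])[:3,3], C[n]['fx'],C[n]['dist'])
print(sense())
E
```

```text
pics
scene [-201.22470397 -573.48927914  797.37447035] 489.64666139837635 [-0.1308629  0.         0.         0.         0.       ]
top [ 336.67326764  -29.62015785 1152.2345488 ] 419.48510249277257 [-0.02682338  0.          0.          0.          0.        ]
{'time_s': 0.1, 'joints': array([ 9.04612663e-01,  3.13406225e-01,  1.49830481e+00, -4.52249864e-05,
        1.33101372e+00, -2.23419269e-01]), 'dq': array([ 2.45273215e-03, -5.24147521e-04, -2.35953419e-03,  6.26813717e-05,
       -7.77666815e-04,  1.07320792e-03]), 'tau': array([ 1.96279638e-03, -4.12905622e+01, -2.60141677e+01, -2.16987009e-04,
        3.08582014e-03,  2.65085225e-05]), 'eef_pos': array([224.82528892, 474.18756758, 230.80726758]), 'ee_rot': array([-2.23735438e-04,  2.19573011e-01,  9.75595906e-01, -5.20424602e-04]), 'force': array([0.14269025, 0.41660535, 0.71780935]), 'wrist_torque': array([-0.00559901,  0.00090923,  0.01732384]), 'grip_width': 1.0019696086756507}
```

View pics/top0.png

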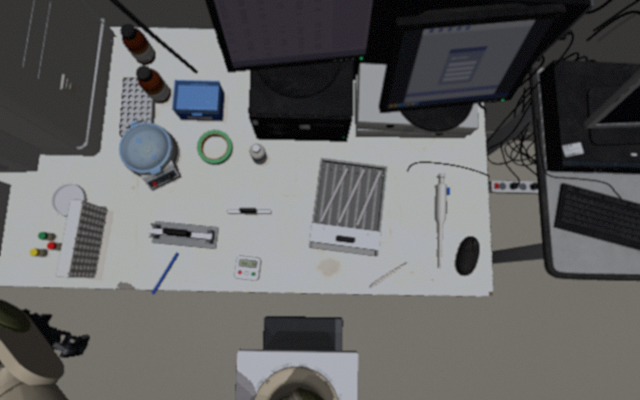

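View pics/scene0.png

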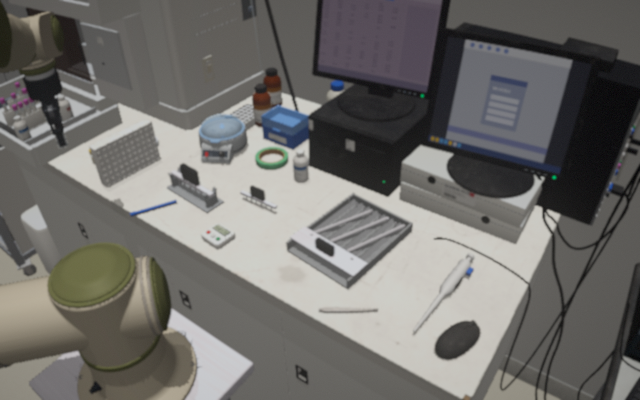

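Candidates for the rake: the rake in the grey stand (top 183,233 / scene 190,175), the small look-alike on the bench (top 249,211 / scene 258,193), and the keeper tab (top 346,239), which is also black. I choose the one in the stand, since it's the larger, and check it in a close crop.

```bash
python3 - <<'E'
from h import *
import pickle
C=pickle.load(open('c0.pkl','rb'))
t=C['top']['img'];s=C['scene']['img']
a=cv2.resize(t[205:260,140:275],(800,326),interpolation=cv2.INTER_CUBIC)[:270]
a=cv2.resize(t[210:255,142:222],(400,225),interpolation=cv2.INTER_CUBIC)
b=cv2.resize(t[150:260,300:400],(340,374),interpolation=cv2.INTER_CUBIC)
c=cv2.resize(s[155:215,160:280],(400,200),interpolation=cv2.INTER_CUBIC)
d=cv2.resize(s[190:285,280:420],(400,271),interpolation=cv2.INTER_CUBIC)
im=np.zeros((600,800,3),np.uint8);im[:225,:400]=a;im[225:425,:400]=c;im[:374,400:740]=b
im[0:0];
cv2.imwrite('pics/crop1.png',im)
# dark blobs in top
g=t.max(2); 
m=(g<50).astype(np.uint8);n,l,st,ce=cv2.connectedComponentsWithStats(m)
for i in range(1,n):
    x,y,w,h,A=st[i]
    if 20<A<600 and 150<y<260 and x<480:
        r=cv2.minAreaRect(np.argwhere(l==i)[:,::-1].astype(np.float32));print(st[i],ce[i],r)
E
```

```text
[154 172  21  11 105] [165.65714286 177.05714286] ((164.45001220703125, 177.84999084472656), (6.957010269165039, 21.187259674072266), 71.56504821777344)
[241 209  15   4  58] [248.  210.5] ((248.0, 210.5), (3.0, 14.0), 90.0)
[164 229  26   8 147] [176.80952381 232.17006803] ((176.5395965576172, 232.1039581298828), (25.57245635986328, 5.8707194328308105), 5.710593223571777)
[337 237  17   5  59] [344.83050847 238.93220339] ((344.95123291015625, 238.9390411376953), (16.233436584472656, 3.423377752304077), 6.34019136428833)
```

View pics/crop1.png

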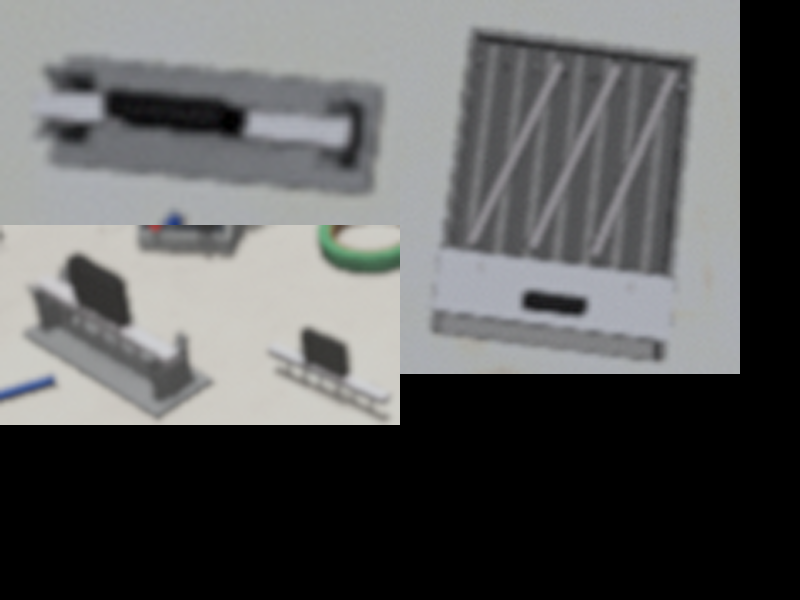

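The crop confirms it: the stand holds a larger rake with a black handle (top ~177,232), and the small one lies loose beside it. The three rods lie askew across the tray.

```bash
python3 - <<'E'
from h import *
import pickle
C=pickle.load(open('c0.pkl','rb'));c=C['top']
# handle (blob centre ~ mid between top z93 and lower faces) 
r=plane(c,[[164.5,230.8],[189,233.3]],88);print('handle',r,r.mean(0),np.arctan2(*(r[0]-r[1])[:2])*-1)
# stand base corners (crop px *80/400 +142, *45/225+210)
P=np.array([[65,55],[385,85],[375,192],[48,165]])/5+[142,210];w=plane(c,P,3);print('stand base',w,w.mean(0))
# bar ends at z 46
P=np.array([[38,103],[352,130]])/5+[142,210];w=plane(c,P,46);d=w[0]-w[1];print('bar',w,w.mean(0),np.arctan2(-d[0],d[1]),np.linalg.norm(d))
# tray: far wall top corners z29, near base corners
q=lambda a:(np.array(a)-[400,0])/3.4+[300,150]
w=plane(c,q([[474,30],[694,60]]),29);d=w[0]-w[1];print('farwall',w,w.mean(0),np.arctan2(-d[0],d[1]),np.linalg.norm(d))
w=plane(c,q([[437,330],[660,358]]),5);print('near',w)
w=plane(c,[[337.0,238],[353,240]],60);print('tab',w,w.mean(0))
for n,a in zip('321',[[[475,240],[558,64]],[[535,245],[615,68]],[[595,252],[676,72]]]): print('rod',n,plane(c,q(a),19.5))
for p in (ray(c,[[0,0]])[0],): print(p)
E
```

```text
handle [[451.43837204 342.58051039  88.        ]
 [446.59261508 280.12903348  88.        ]] [449.01549356 311.35477193  88.        ] -0.07743719498204042
stand base [[486.98867325 400.67112212   3.        ]
 [474.68724575 224.07716154   3.        ]
 [416.00709548 225.864613     3.        ]
 [426.40501551 404.56586927   3.        ]] [451.02200749 313.79469148   3.        ]
bar [[455.53434045 396.51199166  46.        ]
 [445.28635267 230.42229994  46.        ]] [450.41034656 313.4671458   46.        ] -0.0616234056034378 166.40554962782892
farwall [[ 668.61439008  -53.63615194   29.        ]
 [ 648.27123878 -233.9799331    29.        ]] [ 658.44281443 -143.80804252   29.        ] -0.11232724424817937 181.48752906818135
near [[ 425.35577316  -29.42267705    5.        ]
 [ 406.82141293 -209.05428801    5.        ]]
tab [[ 446.23376457  -97.04220952   60.        ]
 [ 441.93993136 -138.96847029   60.        ]] [ 444.08684796 -118.0053399    60.        ]
rod 3 [[ 496.92986432  -58.11850394   19.5       ]
 [ 644.39759592 -123.41165797   19.5       ]]
rod 2 [[ 494.02759329 -106.33811304   19.5       ]
 [ 642.29452028 -170.38039824   19.5       ]]
rod 1 [[ 489.49941322 -154.625763     19.5       ]
 [ 640.28846332 -220.73659065   19.5       ]]
[ 336.67326764  -29.62015785 1152.2345488 ]
```

Request:
play_rows:
  plan:
    - [22,-16,0,0,0,-0.12,1]
    - [22,-16,0,0,0,-0.12,1]
    - [22,-16,0,0,0,-0.12,1]
    - [22,-16,0,0,0,-0.12,1]
    - [22,-16,0,0,0,-0.12,1]

```text
time_s: 0.52
eef_pos: [334.1, 392.8, 229.2]
ee_rot: [-0.002, 0.504, 0.864, -0.002]
force: [-0.3, 0.8, -0.1]
grip_width: 1.004
```

Request:
play_rows:
  plan:
    - [22,-16,0,0,0,-0.12,1]
    - [22,-16,0,0,0,-0.12,1]
    - [22,-16,0,0,0,-0.12,1]
    - [22,-16,0,0,0,-0.12,1]
    - [22,-16,0,0,0,-0.12,1]

```text
time_s: 0.93
eef_pos: [448.3, 307.6, 227.8]
ee_rot: [-0.003, 0.746, 0.666, -0.002]
force: [0.4, 0.3, 0.0]
grip_width: 1.002
```

```bash
python3 - <<'E'
from h import *
import pickle
C={'wrist':optics.capture('wrist')}
c=C['wrist'];pickle.dump(c,open('w1.pkl','wb'))
cv2.imwrite('pics/w1.png',c['img']);s=sense()
print(s['eef_pos'],s['ee_rot'],np.linalg.inv(c['world_to_cam'])[:3],c['fx'],c['cx'],c['cy'])
m=(c['img'].max(2)<50).astype(np.uint8);n,l,st,ce=cv2.connectedComponentsWithStats(m)
for i in range(1,n):
    if st[i][4]>200: print(st[i],cv2.minAreaRect(np.argwhere(l==i)[:,::-1].astype(np.float32)))
E
```

```text
[451.74823189 304.75704474 227.42992325] [-0.00210541  0.74913699  0.66240772 -0.00231278] [[ 9.93746318e-01  1.05373066e-01  3.69428139e-02  4.56889342e+02]
 [-1.11370360e-01  9.59208369e-01  2.59838310e-01  3.73619627e+02]
 [-8.05589703e-03 -2.62327698e-01  9.64945222e-01  3.71280987e+02]] 309.8770139113518 320.4514589616135 199.94153129898532
[315 142  17  69 844] ((323.2175598144531, 176.02609252929688), (68.16214752197266, 15.558027267456055), 88.09085083007812)
[    0   229   640   171 58030] ((319.5, 314.0), (170.0, 639.0), 90.0)
```

View pics/w1.png

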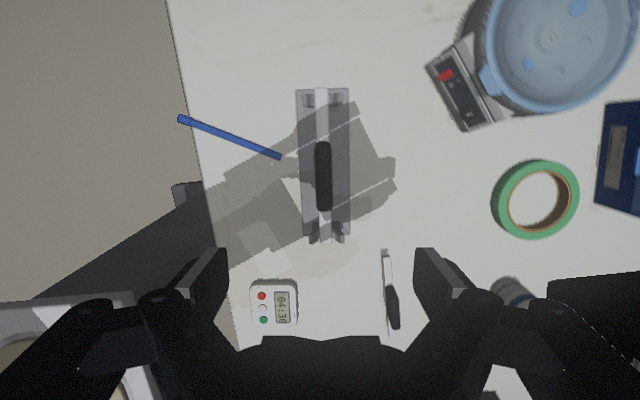

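The wrist view shows the rake handle at (323,142–211), the stand corners around (297–350, 88–240), and the small rake at (390,290).

```bash
python3 - <<'E'
from h import *
import pickle
c=pickle.load(open('w1.pkl','rb'))
r=plane(c,[[322.6,143],[324,210]],92);d=r[0]-r[1];print('handle',r,r.mean(0),np.arctan2(-d[0],d[1]),np.linalg.norm(d))
r=plane(c,[[321.5,88],[326,242]],46);d=r[0]-r[1];print('bar',r,r.mean(0),np.arctan2(-d[0],d[1]),np.linalg.norm(d))
s=sense();q=s['ee_rot'];from scipy.spatial.transform import Rotation as R
y=R.from_quat(q[[1,2,3,0]]).as_matrix();print(y,np.arctan2(y[1,1],y[0,1]),s['joints'])
E
```

```text
handle [[453.9488967  350.40996518  92.        ]
 [448.42698565 288.28978377  92.        ]] [451.18794118 319.34987447  92.        ] -0.08865775292269336 62.36512198515951
bar [[458.30654076 400.44100824  46.        ]
 [445.18321512 236.40454978  46.        ]] [451.74487794 318.42277901  46.        ] -0.07983246301429514 164.56057055242417
[[ 1.22421337e-01  9.92458512e-01 -6.25445237e-03]
 [ 9.92477989e-01 -1.22423169e-01  9.04780824e-05]
 [-6.75894139e-04 -6.21848277e-03 -9.99980437e-01]] -0.12273343681398434 [0.37726662 0.36263552 1.43905273 0.00244995 1.34568639 0.49944418]
```

Request:
play_rows:
  plan:
    - [-1,11,-30,0.004,-0.004,0.044,1]
    - [0,0,-35,0,0,0,1]
    - [0,0,-30,0,0,0,1]
    - [0,0,-30,0,0,0,1]
    - [0,0,0,0,0,0,1]

```text
time_s: 1.4
eef_pos: [452.4, 313.7, 98.1]
ee_rot: [-0.002, 0.735, 0.678, 0.002]
force: [0.1, -0.3, -0.4]
grip_width: 0.999
```

```bash
python3 - <<'E'
from h import *
c=optics.capture('wrist');s=sense();print(s['eef_pos'],s['ee_rot'],s['joints'][0]-s['joints'][5])
m=(c['img'].max(2)<50).astype(np.uint8);n,l,st,ce=cv2.connectedComponentsWithStats(m)
for i in range(1,n):
    if st[i][4]>200: print(st[i],cv2.minAreaRect(np.argwhere(l==i)[:,::-1].astype(np.float32)))
cv2.imwrite('pics/w2.png',c['img'])
print(proj(c,[[451,316,93],[451,316,47],[453,348,93],[449,284,93]]))
E
```

```text
[453.74171196 314.37105294 101.10694538] [-0.0009676   0.73527893  0.67775331  0.00379675] -0.07883843607673108
[531 112  33  23 342] ((547.8236083984375, 122.29410552978516), (17.947635650634766, 32.01470184326172), 75.96376037597656)
[ 300  168   31  124 3568] ((315.0, 229.5), (123.0, 30.0), 90.0)
[    0   231   640   169 56696] ((319.5, 315.0), (168.0, 639.0), 90.0)
[[317.20066134 244.91117991]
 [317.91449114 217.21213541]
 [315.79056675 184.25905907]
 [318.47454022 299.40727409]]
```

View pics/w2.png

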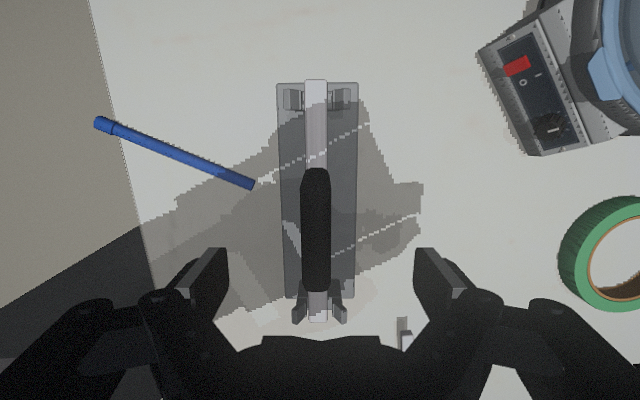

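The wrist view shows the handle at (315,168–292), nearly centred between the fingers (228/413). I descend with a small correction and grip.

Request:
play_rows:
  plan:
    - [-3,5,-25,0,0,0,1]
    - [0,0,-18,0,0,0,1]
    - [0,0,-5,0,0,0,1]
    - [0,0,0,0,0,0,0]
    - [0,0,0,0,0,0,-0.6]
  grip_force: 60

```text
time_s: 1.87
eef_pos: [454.8, 322.0, 61.0]
ee_rot: [0.001, 0.735, 0.678, 0.01]
force: [-0.8, 0.2, 0.5]
grip_width: 0.747
```

Request:
play_rows:
  plan:
    - [0,0,0,0,0,0,-1]
    - [0,0,0,0,0,0,-1]
    - [0,0,0,0,0,0,-1]
    - [0,0,0,0,0,0,-1]
    - [0,0,0,0,0,0,-1]

```text
time_s: 2.28
eef_pos: [454.4, 323.0, 65.9]
ee_rot: [0.0, 0.734, 0.679, 0.011]
force: [-2.3, 0.7, -2.9]
grip_width: 0.176
```

Request:
play_rows:
  plan:
    - [0,0,0,0,0,0,-1]
    - [0,0,0,0,0,0,-1]
    - [0,0,0,0,0,0,-1]
    - [0,0,0,0,0,0,-1]
    - [0,0,0,0,0,0,-1]

```text
time_s: 2.7
eef_pos: [454.2, 323.0, 66.1]
ee_rot: [0.0, 0.734, 0.679, 0.011]
force: [-1.6, 0.8, -1.3]
grip_width: 0.172
```

```bash
python3 -c "
from h import *
s=sense();print({k:np.round(s[k],4) for k in s})"
```

```text
{'time_s': np.float64(2.7), 'joints': array([0.4049, 0.5536, 1.6062, 0.0078, 0.9617, 0.4794]), 'dq': array([ 0.0005,  0.0003, -0.0016, -0.0009, -0.0006,  0.0006]), 'tau': array([ -0.5437, -48.2871, -22.1482,  -0.1422,  -0.2331,   0.0676]), 'eef_pos': array([454.2195, 322.9957,  66.1426]), 'ee_rot': array([4.000e-04, 7.344e-01, 6.787e-01, 1.050e-02]), 'force': array([-1.5584,  0.7983, -1.3197]), 'wrist_torque': array([0.0826, 0.215 , 0.038 ]), 'grip_width': np.float64(0.1724)}
```

Request:
play_rows:
  plan:
    - [0,0,0,0,0,0,0]
    - [0,0,0,0,0,0,0]
    - [-3,-2,0,-0.014,0.015,0,0]
    - [0,0,-12,0,0,0,0]
    - [0,0,-4,0,0,0,0]

```text
time_s: 3.12
eef_pos: [452.5, 321.0, 51.5]
ee_rot: [0.001, 0.735, 0.678, 0.001]
force: [-0.6, 0.3, -0.5]
grip_width: 0.5
```

```bash
python3 -c "
from h import *
s=sense();print({k:np.round(s[k],4) for k in s})"
```

```text
{'time_s': np.float64(3.1167), 'joints': array([ 0.4067,  0.5791,  1.6087, -0.0027,  0.951 ,  0.4877]), 'dq': array([ 0.0007,  0.0404, -0.0095, -0.0089, -0.0603,  0.0079]), 'tau': array([-4.65000e-02, -4.96984e+01, -2.20327e+01,  3.40000e-03,
       -1.42700e-01, -4.10000e-03]), 'eef_pos': array([452.5249, 320.9504,  51.5498]), 'ee_rot': array([0.0015, 0.7346, 0.6785, 0.001 ]), 'force': array([-0.571 ,  0.2793, -0.4993]), 'wrist_torque': array([-0.0355,  0.0294,  0.0263]), 'grip_width': np.float64(0.4999)}
```

Request:
play_rows:
  plan:
    - [-1,0,1,0,0,0,-0.6]
    - [0,0,0,0,0,0,-1]
    - [0,0,0,0,0,0,-1]
    - [0,0,0,0,0,0,-1]
    - [0,0,0,0,0,0,-1]

```text
time_s: 3.53
eef_pos: [451.4, 320.8, 53.1]
ee_rot: [0.002, 0.735, 0.678, 0.0]
force: [-0.5, -0.8, -1.5]
grip_width: 0.179
```

Request:
play_rows:
  plan:
    - [0,0,0,0,0,0,-1]
    - [0,0,0,0,0,0,-1]
    - [0,0,0,0,0,0,-1]
    - [0,0,0,0,0,0,-1]
    - [0,0,0,0,0,0,-1]

```text
time_s: 3.95
eef_pos: [451.3, 320.8, 53.2]
ee_rot: [0.002, 0.735, 0.678, 0.0]
force: [-0.1, 0.2, -1.6]
grip_width: 0.178
```

```bash
python3 -c "
from h import *
s=sense();print({k:np.round(s[k],4) for k in s}, s['joints'][0]-s['joints'][5])"
```

```text
{'time_s': np.float64(3.95), 'joints': array([ 0.4076,  0.5755,  1.6098, -0.0034,  0.9552,  0.4891]), 'dq': array([ 0.0005, -0.0006, -0.0005, -0.0019, -0.002 ,  0.0009]), 'tau': array([ 2.20000e-03, -4.86732e+01, -2.13509e+01, -1.09000e-02,
       -2.00000e-04,  0.00000e+00]), 'eef_pos': array([451.2869, 320.7551,  53.1906]), 'ee_rot': array([1.500e-03, 7.347e-01, 6.784e-01, 1.000e-04]), 'force': array([-0.0968,  0.2454, -1.562 ]), 'wrist_torque': array([-0.0425, -0.0147,  0.0621]), 'grip_width': np.float64(0.1784)} -0.08149724146663956
```

Request:
play_rows:
  plan:
    - [0,0,15,0,0,0,-1]
    - [0,0,30,0,0,0,-1]
    - [0,0,35,0,0,0,-1]
    - [0,0,35,0,0,0,-1]
    - [0,0,35,0,0,0,-1]

```text
time_s: 4.37
eef_pos: [446.3, 318.4, 200.7]
ee_rot: [-0.001, 0.735, 0.678, -0.008]
force: [1.3, 1.1, -1.5]
grip_width: 0.179
```

Request:
play_rows:
  plan:
    - [5,-10,20,0,0,0,-1]
    - [11,-25,10,0,0,0,-1]
    - [14,-37,0,0,0,0,-1]
    - [14,-37,0,0,0,0,-1]
    - [14,-37,0,0,0,0,-1]

```text
time_s: 4.78
eef_pos: [505.1, 174.2, 242.3]
ee_rot: [0.001, 0.731, 0.683, -0.0]
force: [0.5, 1.2, -1.0]
grip_width: 0.179
```

Request:
play_rows:
  plan:
    - [14,-37,0,0,0,0,-1]
    - [14,-37,0,0,0,0,-1]
    - [14,-37,0,0,0,0,-1]
    - [14,-37,0,0,0,0,-1]
    - [14,-37,0,0,0,0,-1]

```text
time_s: 5.2
eef_pos: [576.3, -20.2, 243.3]
ee_rot: [0.002, 0.73, 0.683, 0.0]
force: [1.0, 1.6, -1.5]
grip_width: 0.18
```

Request:
play_rows:
  plan:
    - [14,-37,0,0,0,-0.01,-1]
    - [8,-30,0,0,0,-0.01,-1]
    - [4,-15,0,0,0,-0.01,-1]
    - [0,0,0,0,0,0,-1]
    - [0,0,0,0,0,0,-1]

```text
time_s: 5.62
eef_pos: [603.5, -115.1, 241.2]
ee_rot: [0.001, 0.744, 0.668, -0.001]
force: [-1.1, 0.4, -2.6]
grip_width: 0.181
```

```bash
python3 - <<'E'
from h import *
import pickle
C={n:optics.capture(n) for n in('wrist','scene','top')};pickle.dump(C,open('c3.pkl','wb'))
s=sense();pickle.dump(s,open('s3.pkl','wb'));print({k:np.round(s[k],4) for k in s}, s['joints'][0]-s['joints'][5])
for n in C: cv2.imwrite(f'pics/{n}3.png',C[n]['img'])
E
```

```text
{'time_s': np.float64(5.7667), 'joints': array([-0.3754,  0.5063,  1.1891, -0.0024,  1.4437, -0.2698]), 'dq': array([ 0.0104, -0.0041,  0.0003,  0.0009, -0.0002, -0.002 ]), 'tau': array([-1.04560e+00, -5.12519e+01, -2.75391e+01, -6.56000e-02,
       -3.15000e-02, -1.60000e-03]), 'eef_pos': array([ 603.447 , -113.4774,  241.7165]), 'ee_rot': array([ 1.600e-03,  7.433e-01,  6.689e-01, -5.000e-04]), 'force': array([ 0.9149,  0.2601, -1.6812]), 'wrist_torque': array([ 0.0675,  0.0078, -0.0241]), 'grip_width': np.float64(0.18)} -0.1056308677767801
```

View pics/wrist3.png

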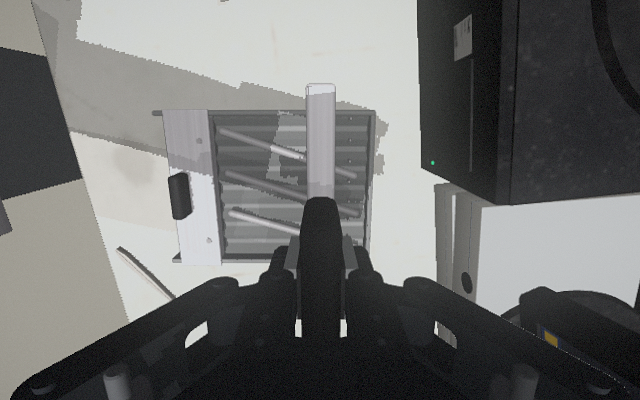

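```bash
python3 - <<'E'
from h import *
import pickle
C=pickle.load(open('c3.pkl','rb'));w=C['wrist']['img'];s=C['scene']['img']
im=np.zeros((600,800,3),np.uint8)
im[:]=cv2.resize(w[75:270,150:410],(800,600),interpolation=cv2.INTER_CUBIC)
cv2.imwrite('pics/crop3.png',im)
E
```

```text
(no output)
```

View pics/crop3.png

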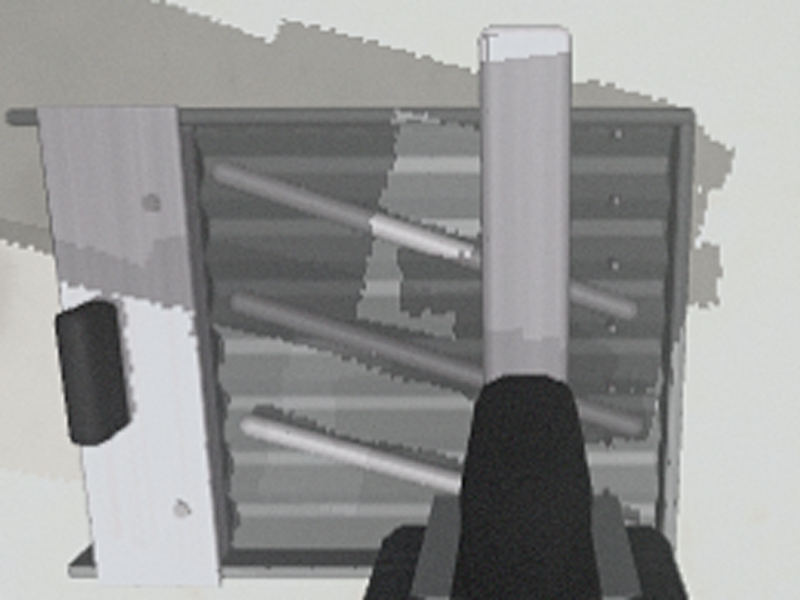

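The posts are clear at crop (617,133), (614,201), (613,265), (613,328) and (613,388). The far end of the bar is at (487–567,28).

```bash
python3 - <<'E'
from h import *
import pickle
from scipy.spatial.transform import Rotation as Rt
C=pickle.load(open('c3.pkl','rb'));c=C['wrist'];s=pickle.load(open('s3.pkl','rb'))
f=lambda a:np.array(a,float)*.325+[150,75]
P=plane(c,f([[617,133],[614,201],[613,265],[613,328],[613,388]]),29.5)[:,:2]
T=np.array([[68,y] for y in(60,36,12,-12,-36)],float)
print(P,np.linalg.norm(np.diff(P,axis=0),axis=1))
a=P-P.mean(0);b=T-T.mean(0)
yaw=np.arctan2((b[:,0]*a[:,1]-b[:,1]*a[:,0]).sum(),(a*b).sum())
R=np.array([[np.cos(yaw),-np.sin(yaw)],[np.sin(yaw),np.cos(yaw)]])
t=P.mean(0)-R@T.mean(0);print('tray',t,yaw,'start',t+R@[56,0],'end',t+R@[-65,0], 'resid',P-(T@R.T+t))
# corners: far wall top outer
w=plane(c,f([[693,108]]),29)[0,:2];print('far-left corner in tray',R.T@(w-t))
w=plane(c,f([[180,108],[222,578]]),24)[:,:2];print('keeper lip',(w-t)@R)
# top-camera version tray origin from far wall
ct=C['top'];
e=s['eef_pos'];ry=s['joints'][0]-s['joints'][5];Rr=np.array([[np.cos(ry),-np.sin(ry)],[np.sin(ry),np.cos(ry)]])
w=plane(c,f([[482,30],[572,30]]),e[2]-43.2+36)[:,:2];print('bar end in tool-yaw frame',(w-e[:2])@Rr)
w=plane(c,f([[484,380],[566,380]]),e[2]-43.2+36)[:,:2];print('bar mid in tool-yaw frame',(w-e[:2])@Rr)
E
```

```text
[[ 643.66366379  -55.68957645]
 [ 640.56418712  -79.70824172]
 [ 638.22977658 -103.17633571]
 [ 636.23099335 -127.12413177]
 [ 634.26752118 -150.73053292]] [24.21782477 23.58391206 24.03106471 23.68791671]
tray [ 569.74835816 -108.63919415] -0.09706534578024922 start [ 625.48475815 -114.06632202] end [ 505.05432247 -102.33984929] resid [[ 0.42061149 -0.17786987]
 [-0.35295323 -0.30950657]
 [-0.36145182  0.10942801]
 [-0.0343231   0.0486605 ]
 [ 0.32811667  0.32928793]]
far-left corner in tray [95.67144157 68.33268693]
keeper lip [[ -90.5117743    70.58746577]
 [ -92.8729224  -117.6938244 ]]
bar end in tool-yaw frame [[-5.91018822 78.7605676 ]
 [ 7.45124056 78.73685536]]
bar mid in tool-yaw frame [[-6.30120465 24.93433344]
 [ 7.06034888 24.90625485]]
```

Request:
play_rows:
  plan:
    - [10,-10,0,0,0,0.008,-1]
    - [8,-8,-25,0,0,0,-1]
    - [1,-1,-35,0,0,0,-1]
    - [0,0,-35,0,0,0,-1]
    - [0,0,-20,0,0,0,-1]

```text
time_s: 6.18
eef_pos: [625.2, -126.6, 131.1]
ee_rot: [0.008, 0.737, 0.675, 0.003]
force: [-0.4, -0.2, -1.6]
grip_width: 0.18
```

Request:
play_rows:
  plan:
    - [0,0,0,0,0,0,-1]
    - [0,0,0,0,0,0,-1]

```text
time_s: 6.35
eef_pos: [623.4, -123.4, 127.4]
ee_rot: [0.005, 0.736, 0.677, 0.002]
force: [-0.4, 0.6, -0.5]
grip_width: 0.18
```

```bash
cat > st.py <<'E'
from h import *
from scipy.spatial.transform import Rotation as R
s=sense();q=s['ee_rot'];M=R.from_quat(q[[1,2,3,0]]).as_matrix()
yaw=np.arctan2(M[1,1],M[0,1]);a=M[:,2]
print('t',round(s['time_s'],2),'pos',np.round(s['eef_pos'],1),'yaw',round(yaw,4),'tiltfix',np.round(np.cross(a,[0,0,-1]),4),'F',np.round(s['force'],1),'g',round(s['grip_width'],3))
t=np.array([567.4,-132.5]);y=-.097;Rr=np.array([[np.cos(y),-np.sin(y)],[np.sin(y),np.cos(y)]])
rc=s['eef_pos'][:2]+np.array([[np.cos(yaw),-np.sin(yaw)],[np.sin(yaw),np.cos(yaw)]])@[.5,-5.3]
print('rake in tray',np.round(Rr.T@(rc-t),1),'tip z',round(s['eef_pos'][2]-43.2,1))
E
python3 st.py
```

```text
t 6.35 pos [ 623.4 -123.4  127.4] yaw -0.0844 tiltfix [0.0046 0.0087 0.    ] F [-0.4  0.6 -0.5] g 0.18
rake in tray [55.4  9.2] tip z 84.2
```

Request:
play_rows:
  plan:
    - [0,-9,-10,0.004,0.008,-0.012,-1]
    - [0,0,-20,0,0,0,-1]
    - [0,0,-10,0,0,0,-1]
    - [0,0,0,0,0,0,-1]
    - [0,0,0,0,0,0,-1]

```text
time_s: 6.77
eef_pos: [626.3, -133.3, 92.4]
ee_rot: [0.005, 0.74, 0.672, 0.002]
force: [-0.5, -0.7, -2.0]
grip_width: 0.179
```

```bash
python3 st.py; python3 - <<'E'
from h import *
c=optics.capture('wrist');s=optics.capture('scene')
import pickle;pickle.dump((c,s),open('c4.pkl','wb'))
im=np.zeros((600,800,3),np.uint8)
im[:340]=cv2.resize(c['img'][70:240,120:520],(800,340),interpolation=cv2.INTER_CUBIC)
im[340:,:]=cv2.resize(s['img'][195:260,280:480],(800,260),interpolation=cv2.INTER_CUBIC)
cv2.imwrite('pics/p4.png',im)
E
```

```text
t 6.77 pos [ 626.3 -133.3   92.4] yaw -0.0958 tiltfix [0.0042 0.0092 0.    ] F [-0.5 -0.7 -2. ] g 0.179
rake in tray [59.2 -0.4] tip z 49.2
```

View pics/p4.png

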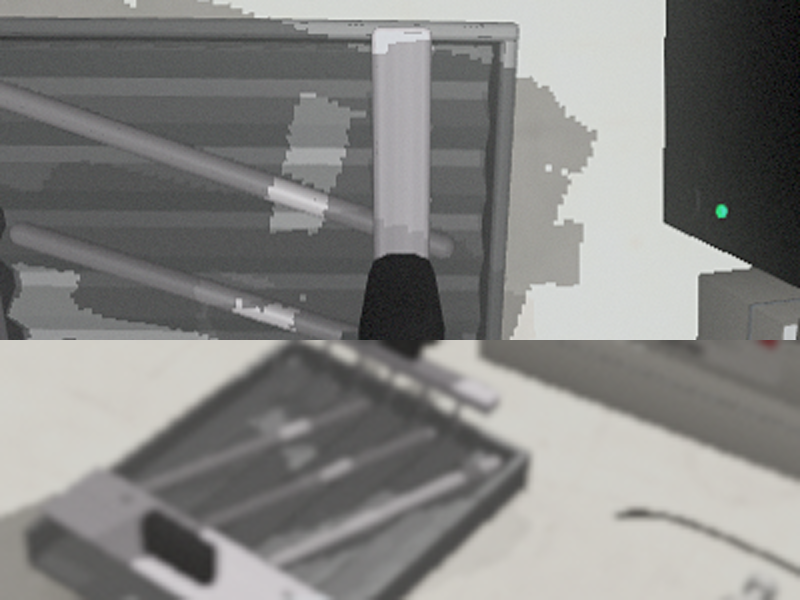

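```bash
python3 - <<'E'
from h import *
import pickle
c,s=pickle.load(open('c4.pkl','rb'))
t=np.array([567.4,-132.5]);y=-.097;Rr=np.array([[np.cos(y),-np.sin(y)],[np.sin(y),np.cos(y)]])
f=lambda a:np.array(a,float)/2+[120,70]
for z,p in((85.2,[[373,31],[432,31]]),(29,[[518,23],[508,40]])): print(z,(plane(c,f(p),z)[:,:2]-t)@Rr)
# ridge bands near z~6 at image col
print((plane(c,f([[250,87],[250,155],[170,218]]),6)[:,:2]-t)@Rr)
print((plane(c,f([[440,245],[0,97]]),19.5)[:,:2]-t)@Rr)
# scene: far-end bar and tray corner
g=lambda a:(np.array(a,float)-[0,340])/4+[280,195]
print('scene bar end',(plane(s,g([[485,407]]),49.2+24)[:,:2]-t)@Rr, 'corner',(plane(s,g([[527,460]]),29)[:,:2]-t)@Rr)
E
```

```text
85.2 [[52.29046652 84.93909289]
 [65.81290849 84.97026283]]
29 [[96.03387704 92.30145182]
 [93.10386423 87.20089707]]
[[  5.52822695  72.80015181]
 [  4.06680165  48.68339919]
 [-27.61485126  25.16607389]]
[[ 73.44860271  17.94237949]
 [-76.66387716  69.86166344]]
scene bar end [[ 59.62375149 -77.73884048]] corner [[ 81.69577216 -98.14738475]]
```

Bar end, grooves (72.8/48.7/25.2) and rake all agree to about 1 mm, so the rake can go down.

Request:
play_rows:
  plan:
    - [-3,0,-5,0.004,0.009,0,-1]
    - [0,0,-9,0,0,0,-1]
    - [0,0,-8,0,0,0,-1]
    - [0,0,-4,0,0,0,-1]
    - [0,0,0,0,0,0,-1]

```text
time_s: 7.28
eef_pos: [623.9, -133.7, 66.4]
ee_rot: [0.002, 0.74, 0.672, 0.001]
force: [0.1, 0.6, -2.3]
grip_width: 0.176
```

```bash
python3 st.py
```

```text
t 7.28 pos [ 623.9 -133.7   66.4] yaw -0.0957 tiltfix [0.0015 0.0032 0.    ] F [ 0.1  0.6 -2.3] g 0.176
rake in tray [56.8 -1. ] tip z 23.2
```

Request:
play_rows:
  plan:
    - [0,1,-4,0.001,0.003,0,-1]
    - [0,0,-3,0,0,0,-1]
    - [0,0,0,0,0,0,-1]

```text
time_s: 7.53
eef_pos: [623.7, -132.5, 58.3]
ee_rot: [-0.0, 0.74, 0.672, -0.0]
force: [-0.3, 0.2, -1.9]
grip_width: 0.179
```

```bash
python3 st.py
```

```text
t 7.53 pos [ 623.7 -132.5   58.3] yaw -0.0957 tiltfix [ 0.0001 -0.0008  0.    ] F [-0.3  0.2 -1.9] g 0.179
rake in tray [56.6  0.2] tip z 15.1
```

Request:
play_rows:
  plan:
    - [0,0,1.5,0,0,0,-1]
    - [-4,0.4,0,0,0,0,-1]
    - [-5,0.5,0,0,0,0,-1]
    - [-5,0.5,0,0,0,0,-1]
    - [-5,0.5,0,0,0,0,-1]

```text
time_s: 7.95
eef_pos: [603.9, -130.5, 60.4]
ee_rot: [0.0, 0.74, 0.673, 0.0]
force: [0.2, 0.1, -1.9]
grip_width: 0.18
```

```bash
python3 st.py
```

```text
t 7.95 pos [ 603.9 -130.5   60.4] yaw -0.0954 tiltfix [0.0006 0.0006 0.    ] F [ 0.2  0.1 -1.9] g 0.18
rake in tray [36.6  0.3] tip z 17.2
```

Request:
play_rows:
  plan:
    - [-5,0.5,-0.5,0,0,0,-1]
    - [-6,0.6,0,0,0,0,-1]
    - [-6,0.6,0,0,0,0,-1]
    - [-6,0.6,0,0,0,0,-1]
    - [-6,0.6,0,0,0,0,-1]

```text
time_s: 8.37
eef_pos: [571.5, -127.1, 60.5]
ee_rot: [0.001, 0.74, 0.673, 0.0]
force: [0.5, -0.1, -1.5]
grip_width: 0.186
```

```bash
python3 st.py
```

```text
t 8.37 pos [ 571.5 -127.1   60.5] yaw -0.0954 tiltfix [0.0007 0.0013 0.    ] F [ 0.5 -0.1 -1.5] g 0.186
rake in tray [4.1 0.5] tip z 17.3
```

Request:
play_rows:
  plan:
    - [-5,0.4,-1,0,0,0,-1]
    - [-6,0.5,0,0,0,0,-1]
    - [-6,0.5,0,0,0,0,-1]
    - [-6,0.5,0,0,0,0,-1]
    - [-6,0.5,0,0,0,0,-1]
  grip_force: 80

```text
time_s: 8.78
eef_pos: [539.1, -124.5, 59.5]
ee_rot: [0.001, 0.74, 0.673, 0.0]
force: [-0.2, 0.6, -2.1]
grip_width: 0.178
```

```bash
python3 st.py; python3 - <<'E'
from h import *
c=optics.capture('wrist');s=optics.capture('scene')
im=np.zeros((600,800,3),np.uint8)
im[:340]=cv2.resize(c['img'][70:240,120:520],(800,340),interpolation=cv2.INTER_CUBIC)
im[340:,:]=cv2.resize(s['img'][195:260,280:480],(800,260),interpolation=cv2.INTER_CUBIC)
cv2.imwrite('pics/p5.png',im)
E
```

```text
t 8.78 pos [ 539.1 -124.5   59.5] yaw -0.0955 tiltfix [0.0009 0.0012 0.    ] F [-0.2  0.6 -2.1] g 0.178
rake in tray [-28.4  -0.1] tip z 16.3
```

View pics/p5.png

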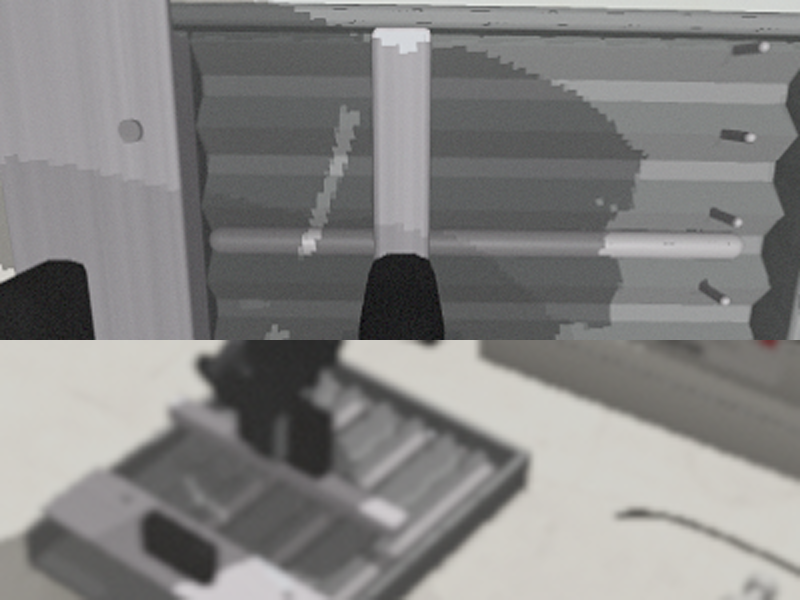

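Rod 3 already lies along its groove (crop row 242), and the others look straight too. I finish the stroke and then lift.

Request:
play_rows:
  plan:
    - [-5,0.5,0,0,0,0,-1]
    - [-6,0.6,0,0,0,0,-1]
    - [-6,0.6,0,0,0,0,-1]
    - [-6,0.6,0,0,0,0,-1]
    - [-6,0.6,0,0,0,0,-1]

```text
time_s: 9.3
eef_pos: [508.3, -121.5, 59.6]
ee_rot: [0.001, 0.74, 0.673, 0.0]
force: [0.9, 0.7, -1.8]
grip_width: 0.175
```

Request:
play_rows:
  plan:
    - [-4,0.4,0,0,0,0,-1]
    - [0,0,0,0,0,0,-1]
    - [0,0,0,0,0,0,-1]
    - [0,0,0,0,0,0,-1]

```text
time_s: 9.63
eef_pos: [502.6, -120.9, 59.8]
ee_rot: [0.001, 0.74, 0.672, 0.0]
force: [-0.1, 0.9, -1.5]
grip_width: 0.173
```

Request:
play_rows:
  plan:
    - [0,0,10,0,0,0,-1]
    - [0,0,25,0,0,0,-1]
    - [0,0,35,0,0,0,-1]
    - [0,0,35,0,0,0,-1]
    - [0,0,30,0,0,0,-1]

```text
time_s: 10.05
eef_pos: [499.4, -119.2, 196.4]
ee_rot: [-0.005, 0.74, 0.672, -0.002]
force: [1.1, 0.3, -1.5]
grip_width: 0.176
```

```bash
python3 st.py; python3 - <<'E'
from h import *
c=optics.capture('wrist');s=optics.capture('scene')
im=np.zeros((600,800,3),np.uint8)
im[:340]=cv2.resize(c['img'][70:240,120:520],(800,340),interpolation=cv2.INTER_CUBIC)
im[340:,:]=cv2.resize(s['img'][195:260,280:480],(800,260),interpolation=cv2.INTER_CUBIC)
cv2.imwrite('pics/p6.png',im)
E
```

```text
t 10.05 pos [ 499.4 -119.2  196.4] yaw -0.0958 tiltfix [-0.0046 -0.0097 -0.    ] F [ 1.1  0.3 -1.5] g 0.176
rake in tray [-68.4   1.3] tip z 153.2
```

View pics/p6.png

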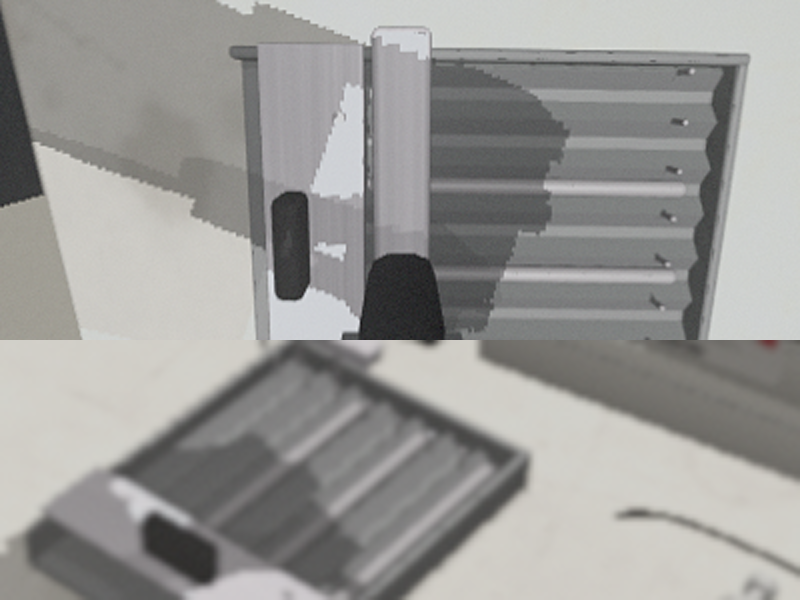

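All three rods lie in grooves: wrist crop rows 188 and 275, and the third in the scene view. The rake is unmoved in the hand. Now I carry it back.

Request:
play_rows:
  plan:
    - [0,10,10,0,0,0,-1]
    - [-2,25,5,0,0,0,-1]
    - [-4,37,0,0,0,0,-1]
    - [-4,37,0,0,0,0,-1]
    - [-4,37,0,0,0,0,-1]

```text
time_s: 10.57
eef_pos: [487.1, 25.0, 215.3]
ee_rot: [0.001, 0.743, 0.669, -0.0]
force: [0.6, 0.5, -1.0]
grip_width: 0.174
```

Request:
play_rows:
  plan:
    - [-4,37,0,0,0,0,-1]
    - [-4,37,0,0,0,0,-1]
    - [-4,37,0,0,0,0,-1]
    - [-4,37,0,0,0,0,-1]
    - [-4,37,0,0,0,0,-1]

```text
time_s: 10.98
eef_pos: [463.3, 218.8, 214.0]
ee_rot: [-0.0, 0.744, 0.668, -0.001]
force: [0.2, -0.1, -1.3]
grip_width: 0.178
```

Request:
play_rows:
  plan:
    - [-4,37,0,0,0,0,-1]
    - [-4,30,0,0,0,0,-1]
    - [-2,15,0,0,0,0,-1]
    - [0,0,0,0,0,0,-1]
    - [0,0,0,0,0,0,-1]

```text
time_s: 11.4
eef_pos: [448.6, 311.5, 211.5]
ee_rot: [-0.002, 0.741, 0.672, -0.003]
force: [0.6, -1.3, -1.1]
grip_width: 0.17
```

```bash
python3 st.py
```

```text
t 11.4 pos [448.6 311.5 211.5] yaw -0.098 tiltfix [ 0.0017 -0.0067  0.    ] F [ 0.6 -1.3 -1.1] g 0.17
rake in tray [-160.7  425.2] tip z 168.3
```

Request:
play_rows:
  plan:
    - [2.7,9,-10,0.002,-0.007,0.017,-1]
    - [0,0,-25,0,0,0,-1]
    - [0,0,-25,0,0,0,-1]
    - [0,0,-15,0,0,0,-1]
    - [0,0,0,0,0,0,-1]

```text
time_s: 11.82
eef_pos: [452.6, 316.5, 133.9]
ee_rot: [0.001, 0.736, 0.677, 0.001]
force: [0.8, -0.5, -2.8]
grip_width: 0.177
```

Request:
play_rows:
  plan:
    - [0,0,0,0,0,0,-1]
    - [0,0,0,0,0,0,-1]

```text
time_s: 11.98
eef_pos: [453.2, 314.9, 134.4]
ee_rot: [0.001, 0.737, 0.676, 0.0]
force: [-0.2, 0.4, -2.3]
grip_width: 0.175
```

```bash
python3 st.py
```

```text
t 11.98 pos [453.2 314.9 134.4] yaw -0.0858 tiltfix [0.001  0.0011 0.    ] F [-0.2  0.4 -2.3] g 0.175
rake in tray [-156.5  428.9] tip z 91.2
```

Request:
play_rows:
  plan:
    - [-1.9,5.9,0,0.001,0.001,0.004,-1]
    - [0,0,-10,0,0,0,-1]
    - [0,0,-12,0,0,0,-1]
    - [0,0,0,0,0,0,-1]
    - [0,0,0,0,0,0,-1]

```text
time_s: 12.4
eef_pos: [453.2, 321.6, 115.0]
ee_rot: [0.001, 0.736, 0.677, 0.004]
force: [0.2, -0.1, -2.1]
grip_width: 0.178
```

```bash
python3 st.py
```

```text
t 12.4 pos [453.2 321.6 115. ] yaw -0.0822 tiltfix [-0.0031  0.0072  0.    ] F [ 0.2 -0.1 -2.1] g 0.178
rake in tray [-157.1  435.6] tip z 71.8
```

Request:
play_rows:
  plan:
    - [-1.9,-0.8,-6,-0.003,0.007,0,-1]
    - [0,0,-8,0,0,0,-1]
    - [0,0,-8,0,0,0,-1]
    - [0,0,0,0,0,0,-1]
    - [0,0,0,0,0,0,-1]

```text
time_s: 12.82
eef_pos: [451.4, 321.0, 91.7]
ee_rot: [0.0, 0.735, 0.678, 0.0]
force: [0.0, 1.0, -0.8]
grip_width: 0.176
```

```bash
python3 st.py
```

```text
t 12.82 pos [451.4 321.   91.7] yaw -0.0818 tiltfix [-0.0004  0.0009  0.    ] F [ 0.   1.  -0.8] g 0.176
rake in tray [-158.8  434.8] tip z 48.5
```

Well aligned. Down 38 mm more.

Request:
play_rows:
  plan:
    - [0,0,-6,0,0.001,0,-1]
    - [0,0,-8,0,0,0,-1]
    - [0,0,-8,0,0,0,-1]
    - [0,0,-6,0,0,0,-1]
    - [0,0,-3,0,0,0,-1]

```text
time_s: 13.23
eef_pos: [451.7, 321.1, 58.3]
ee_rot: [-0.0, 0.735, 0.678, 0.001]
force: [0.4, -0.1, -2.2]
grip_width: 0.178
```

```bash
python3 st.py
```

```text
t 13.23 pos [451.7 321.1  58.3] yaw -0.0819 tiltfix [-0.0009  0.001   0.    ] F [ 0.4 -0.1 -2.2] g 0.178
rake in tray [-158.5  434.9] tip z 15.1
```

Request:
play_rows:
  plan:
    - [0,0,-3,0,0,0,-1]
    - [0,0,-1.5,0,0,0,-1]
    - [0,0,-0.5,0,0,0,-1]
    - [0,0,0,0,0,0,-1]

```text
time_s: 13.57
eef_pos: [451.6, 321.0, 52.8]
ee_rot: [-0.0, 0.735, 0.678, 0.0]
force: [-0.8, -0.4, -0.4]
grip_width: 0.172
```

```bash
python3 st.py
```

```text
t 13.57 pos [451.6 321.   52.8] yaw -0.0817 tiltfix [-0.0004  0.0002  0.    ] F [-0.8 -0.4 -0.4] g 0.172
rake in tray [-158.6  434.9] tip z 9.6
```

Seated (weight off the wrist). Release, then rise.

Request:
play_rows:
  plan:
    - [0,0,0,0,0,0,-0.7]
    - [0,0,0,0,0,0,-0.3]
    - [0,0,0,0,0,0,0.2]
    - [0,0,0,0,0,0,0.2]
    - [0,0,0,0,0,0,0.2]

```text
time_s: 13.98
eef_pos: [452.4, 321.4, 53.7]
ee_rot: [0.0, 0.735, 0.678, 0.002]
force: [0.1, -0.6, -0.2]
grip_width: 0.602
```

Request:
play_rows:
  plan:
    - [0,0,10,0,0,0,0.2]
    - [0,0,20,0,0,0,0.2]
    - [0,0,30,0,0,0,0.2]
    - [0,0,40,0,0,0,0.2]
    - [0,0,40,0,0,0,-0.3]

```text
time_s: 14.4
eef_pos: [447.9, 319.3, 193.4]
ee_rot: [-0.002, 0.736, 0.677, -0.006]
force: [1.1, -0.3, 0.4]
grip_width: 0.476
```

```bash
python3 st.py; python3 - <<'E'
from h import *
c=optics.capture('wrist');s=optics.capture('scene')
im=np.zeros((600,800,3),np.uint8)
im[:360]=cv2.resize(c['img'][60:240,120:520],(800,360),interpolation=cv2.INTER_CUBIC)
im[360:,:400]=cv2.resize(s['img'][155:215,160:280],(400,240),interpolation=cv2.INTER_CUBIC)
im[360:,400:]=cv2.resize(s['img'][190:274,280:420],(400,240),interpolation=cv2.INTER_CUBIC)
cv2.imwrite('pics/p7.png',im)
E
```

```text
t 14.4 pos [447.9 319.3 193.4] yaw -0.0821 tiltfix [ 0.0048 -0.012   0.    ] F [ 1.1 -0.3  0.4] g 0.476
rake in tray [-162.1  432.8] tip z 150.2
```

View pics/p7.png

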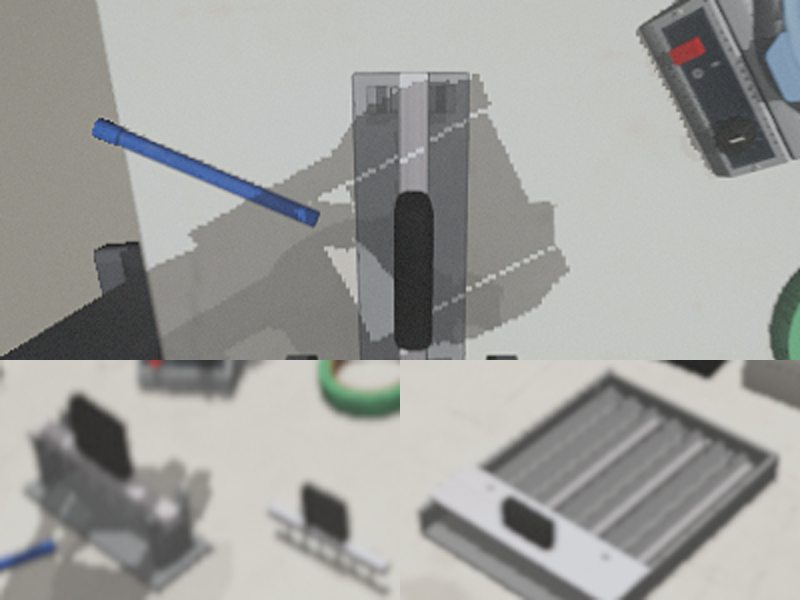

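The rake hangs in both notches, and three rods lie straight in the grooves with the keeper open. Now the keeper.

Request:
play_rows:
  plan:
    - [-2,-12,0,0.005,-0.012,-0.005,-1]
    - [-4,-28,0,0,0,-0.005,-1]
    - [-5,-38,0,0,0,-0.005,-1]
    - [-5,-38,0,0,0,0,-1]
    - [-5,-38,0,0,0,0,-1]

```text
time_s: 14.92
eef_pos: [428.7, 167.0, 202.3]
ee_rot: [0.004, 0.738, 0.675, 0.011]
force: [0.7, -0.7, 0.0]
grip_width: 0.002
```

Request:
play_rows:
  plan:
    - [-5,-38,0,0,0,0,-1]
    - [-5,-38,0,0,0,0,-1]
    - [-5,-38,0,0,0,0,-1]
    - [-5,-38,0,0,0,0,-1]
    - [-5,-38,0,0,0,0,-1]

```text
time_s: 15.33
eef_pos: [400.0, -30.6, 204.6]
ee_rot: [0.006, 0.737, 0.676, 0.012]
force: [0.6, 0.2, 0.1]
grip_width: 0.001
```

Request:
play_rows:
  plan:
    - [-5,-38,-5,0,0,0,-1]
    - [-5,-28,-15,0,0,0,-1]
    - [-2,-10,-25,0,0,0,-1]
    - [0,0,-25,0,0,0,-1]
    - [0,0,0,0,0,0,-1]

```text
time_s: 15.75
eef_pos: [386.1, -117.6, 135.9]
ee_rot: [0.011, 0.74, 0.673, 0.013]
force: [-0.5, 0.2, -0.7]
grip_width: -0.002
```

```bash
cat >> st.py <<'E'
print('tcp in tray',np.round(Rr.T@(s['eef_pos'][:2]-t),1))
E
python3 st.py
```

```text
t 15.75 pos [ 386.1 -117.6  135.9] yaw -0.0949 tiltfix [-0.0017  0.0344  0.    ] F [-0.5  0.2 -0.7] g -0.002
rake in tray [-181.4   -8. ] tip z 92.7
tcp in tray [-181.9   -2.7]
```

Request:
play_rows:
  plan:
    - [-1,2,-15,-0.002,0.034,0,-1]
    - [0,0,-25,0,0,0,-1]
    - [0,0,-25,0,0,0,-1]
    - [0,0,-15,0,0,0,-1]
    - [0,0,0,0,0,0,-1]

```text
time_s: 16.17
eef_pos: [387.6, -116.1, 58.8]
ee_rot: [0.003, 0.739, 0.673, 0.0]
force: [-0.6, 0.9, 0.0]
grip_width: -0.0
```

```bash
python3 st.py; python3 - <<'E'
from h import *
import pickle
c=optics.capture('wrist');s=optics.capture('scene')
im=np.zeros((600,800,3),np.uint8)
im[:360]=cv2.resize(c['img'][60:240,120:520],(800,360),interpolation=cv2.INTER_CUBIC)
im[360:,:400]=cv2.resize(s['img'][210:294,250:390],(400,240),interpolation=cv2.INTER_CUBIC)
cv2.imwrite('pics/p8.png',im);pickle.dump(c,open('c8.pkl','wb'))
E
```

```text
t 16.17 pos [ 387.6 -116.1   58.8] yaw -0.0938 tiltfix [0.0046 0.0051 0.    ] F [-0.6  0.9  0. ] g -0.0
rake in tray [-180.    -6.4] tip z 15.6
tcp in tray [-180.5   -1.1]
```

View pics/p8.png

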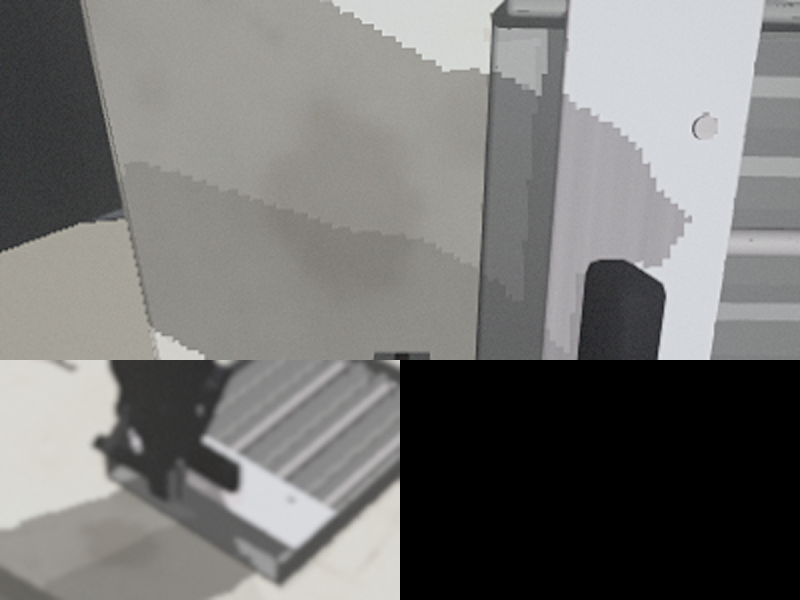

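```bash
python3 - <<'E'
from h import *
import pickle
c=pickle.load(open('c8.pkl','rb'))
t=np.array([567.4,-132.5]);y=-.097;Rr=np.array([[np.cos(y),-np.sin(y)],[np.sin(y),np.cos(y)]])
f=lambda a:np.array(a,float)/2+[120,60]
print((plane(c,f([[587,264],[580,350]]),62)[:,:2]-t)@Rr,(plane(c,f([[748,120],[715,330]]),31)[:,:2]-t)@Rr,(plane(c,f([[374,353],[430,353]]),62)[:,:2]-t)@Rr)
E
```

```text
[[-137.12102074   31.40999063]
 [-137.01407833    9.87768384]] [[-86.69456647  63.9416192 ]
 [-87.4707631    3.69907488]] [[-187.05967608    9.0690762 ]
 [-173.48052691    9.08635509]]
```

Request:
play_rows:
  plan:
    - [0,1,-7,0.004,0.005,-0.003,-1]
    - [0,0,-6,0,0,0,-1]
    - [0,0,0,0,0,0,-1]
    - [6,-0.6,0,0,0,0,-1]
    - [5,-0.5,0,0,0,0,-1]

```text
time_s: 16.68
eef_pos: [402.4, -117.7, 51.2]
ee_rot: [0.005, 0.74, 0.672, 0.001]
force: [0.2, 0.3, -0.2]
grip_width: -0.003
```

```bash
python3 st.py
```

```text
t 16.68 pos [ 402.4 -117.7   51.2] yaw -0.0966 tiltfix [0.0064 0.0092 0.    ] F [ 0.2  0.3 -0.2] g -0.003
rake in tray [-165.2   -6.6] tip z 8.0
tcp in tray [-165.7   -1.3]
```

Request:
play_rows:
  plan:
    - [5,-0.5,-4,0.006,0.009,0,-1]
    - [5,-0.5,0,0,0,0,-1]
    - [5,-0.5,0,0,0,0,-1]
    - [5,-0.5,0,0,0,0,-1]
    - [5,-0.5,0,0,0,0,-1]

```text
time_s: 17.1
eef_pos: [430.8, -120.8, 47.3]
ee_rot: [-0.0, 0.74, 0.672, -0.0]
force: [-2.2, 0.1, 0.8]
grip_width: -0.001
```

```bash
python3 st.py
```

```text
t 17.1 pos [ 430.8 -120.8   47.3] yaw -0.0963 tiltfix [ 0.0003 -0.0004  0.    ] F [-2.2  0.1  0.8] g -0.001
rake in tray [-136.6   -6.9] tip z 4.1
tcp in tray [-137.1   -1.6]
```

Request:
play_rows:
  plan:
    - [5,-0.5,0,0,0,0,-1]
    - [5,-0.5,0,0,0,0,-1]
    - [5,-0.5,0,0,0,0,-1]
    - [5,-0.5,0,0,0,0,-1]
    - [4,-0.4,0,0,0,0,-1]

```text
time_s: 17.52
eef_pos: [457.1, -123.5, 47.2]
ee_rot: [-0.001, 0.74, 0.672, -0.001]
force: [-1.7, -0.5, 0.5]
grip_width: -0.001
```

```bash
python3 st.py
```

```text
t 17.52 pos [ 457.1 -123.5   47.2] yaw -0.096 tiltfix [ 0.0002 -0.0019  0.    ] F [-1.7 -0.5  0.5] g -0.001
rake in tray [-110.2   -7. ] tip z 4.0
tcp in tray [-110.7   -1.7]
```

Request:
play_rows:
  plan:
    - [3,-0.3,0,0,0,0,-1]
    - [3,-0.3,0,0,0,0,-1]
    - [2,-0.2,0,0,0,0,-1]
    - [2,-0.2,0,0,0,0,-1]

```text
time_s: 17.85
eef_pos: [462.8, -123.4, 46.4]
ee_rot: [-0.007, 0.739, 0.673, -0.005]
force: [-15.2, -1.2, 11.0]
grip_width: -0.004
```

```bash
python3 st.py
```

```text
t 17.85 pos [ 462.8 -123.4   46.4] yaw -0.0938 tiltfix [-0.0037 -0.0177 -0.    ] F [-15.2  -1.2  11. ] g -0.004
rake in tray [-104.4   -6.4] tip z 3.2
tcp in tray [-105.    -1.1]
```

It reached the hard stop at the expected place. I back off, rise and check.

Request:
play_rows:
  plan:
    - [-10,1,0,0,0,0,-1]
    - [-20,2,0,0,0,0,-1]
    - [-15,2,10,0,0,0,-1]
    - [0,0,35,0,0,0,-1]
    - [0,0,40,0,0,0,-1]

```text
time_s: 18.27
eef_pos: [413.1, -115.9, 127.7]
ee_rot: [-0.014, 0.74, 0.673, -0.007]
force: [0.7, -1.1, 0.9]
grip_width: -0.001
```

Request:
play_rows:
  plan:
    - [-10,20,35,0,0,0,-1]
    - [-10,35,20,0,0,0,-1]
    - [-10,35,0,0,0,0,-1]
    - [0,0,0,0,0,0,-1]
    - [0,0,0,0,0,0,-1]

```text
time_s: 18.68
eef_pos: [385.5, -24.3, 193.2]
ee_rot: [-0.006, 0.74, 0.672, -0.002]
force: [0.7, -0.6, -0.5]
grip_width: 0.001
```

```bash
python3 st.py; python3 - <<'E'
from h import *
c=optics.capture('top');s=optics.capture('scene')
im=np.zeros((600,800,3),np.uint8)
im[:340,:]=cv2.resize(s['img'][150:286,150:470],(800,340),interpolation=cv2.INTER_CUBIC)
im[340:,:]=cv2.resize(c['img'][150:254,140:460],(800,260),interpolation=cv2.INTER_CUBIC)
cv2.imwrite('pics/p9.png',im)
E
```

```text
t 18.68 pos [385.5 -24.3 193.2] yaw -0.0967 tiltfix [-0.0062 -0.0114 -0.    ] F [ 0.7 -0.6 -0.5] g 0.001
rake in tray [-191.    84.8] tip z 150.0
tcp in tray [-191.5   90.1]
```

No pictures are left, so I check the keeper tab and rake handle by colour blobs.

```bash
python3 - <<'E'
from h import *
import pickle
t=np.array([567.4,-132.5]);y=-.097;Rr=np.array([[np.cos(y),-np.sin(y)],[np.sin(y),np.cos(y)]])
C0=pickle.load(open('c0.pkl','rb'))
now={n:optics.capture(n) for n in('top','scene')}
for n in now:
  for lab,C in(('before',C0[n]),('now',now[n])):
    g=C['img'].max(2);m=(g<60).astype(np.uint8);k,l,st,ce=cv2.connectedComponentsWithStats(m)
    for i in range(1,k):
        p=(plane(C,[ce[i]],55)[0,:2]-t)@Rr; h=plane(C,[ce[i]],75)[0]
        if 15<st[i][4]<700 and -160<p[0]<-50 and abs(p[1])<40: print(n,lab,'tab in tray',p,st[i])
        if 15<st[i][4]<700 and abs(h[0]-451)<40 and abs(h[1]-315)<45: print(n,lab,'handle',h,st[i])
E
```

```text
top before handle [450.22290078 315.71207228  75.        ] [163 228  28   9 169]
top before tab in tray [-123.24346932    2.54357178] [337 236  17   6  64]
top now tab in tray [-84.2006664   1.4516317] [339 222  17   6  67]
top now handle [451.6463083  315.85264041  75.        ] [163 228  28   9 161]
scene before handle [442.3709168  307.83855782  75.        ] [181 165  17  19 175]
scene before tab in tray [-132.12434164   -6.50972067] [317 241  16  14 109]
scene now handle [443.36844681 307.63040803  75.        ] [182 165  16  19 159]
scene now tab in tray [-93.96549437  -7.70493424] [329 232  15  14 101]
```

```bash
python3 -c "
from rig import ctrl
print(ctrl.finish_job())"
```

```text
the job is handed in; nothing more can be done
None
```

I took the larger rake from its stand, combed all three rods into their grooves, hung the rake back, pushed the keeper home and handed the job in at about 19 s. No verdict came back.

**Last checks**
- **Rods:** after the combing stroke the pictures showed all three straight in their grooves. The keeper then slid over them at about 2 N until it met a firm stop at about 15 N.
- **Keeper:** the tab moved about 39 mm in the top view and 38 mm in the scene view, of its 40 mm travel.
- **Rake:** its handle is within 1.5 mm of where it started, in both views.
- **Robot:** it was clear of everything.

**What disagreed or was not checked**
- The top and wrist cameras differed by 3–8 mm along y for the rake. I set the alignment over the tray from the wrist view.
- My last picture could not be shown because the limit of 12 was reached. The final check was therefore by measured blobs only, with no last look at the rods. The pipette, timer and wash bottle were not measured again, but I never worked near them.

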